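# Level the animation shelf

## Robot

A 6-joint arm with a two-finger parallel gripper is mounted at the origin on the work surface. World frame = base frame: x ahead of the robot, y to its left, z up, the work surface at z = 0. Lengths are in mm, angles in rad, forces in N, time in s.
With the tool pointing down it reaches from about 350 to 975 mm from the base axis. Payload 7.1 kg.
Tool frame: the origin (TCP) lies at the very end of the fingers, on their centre line; the grasp point (between the pads) lies 19 mm behind it; x points along the fingers, y is the direction in which the jaws open and shut, and the axes are right-handed (so a half turn about x gives the same grasp; the last joint's range is limited). The gripper opens to 88 mm and grips with 3 to 60 N. Pads are 20 mm wide; open, the fingers measure 115 mm over their backs; the gripper's body (75 mm by 178 mm) begins 61 mm behind the grasp point.
Start: joints at [-1.158, 0.423, 1.63, -0, 1.089, -0.019], TCP at [261.581, -567.609, 222.675] pointing down, gripper open.
Joint ranges: [-3, 3], [-0.9, 2.11], [0.09, 2.58], [-1.31, 4.45], [0.11, 2.69], [-2.54, 2.54]. Speed limits (rad/s): [2.39, 2.39, 3.01, 3.14, 3.14, 3.14].

## Interface

Orientations are given as a rotation vector (axis times angle).
In Python, from workcell import ctrl gives the robot as it stands. The module is installed in compiled form; this text tells all that it offers.
- The arm moves only by the tool carry_out, never from a script. Its argument "commands" is a list of rows, each a list of 6 numbers: the shift along the tool's x, y, z in m, then the turn, a rotation vector about the tool's x, y, z in degrees. In form: [[tx, ty, tz, rx, ry, rz], ...]. A call has 1 to 8 rows; each row shifts and turns the pose as measured when the row begins, along the tool's axes as they then stand; what a row does not reach is not made up. A row lasts 1/8 s, in which the tool goes at most 62.5 mm and 10.7 degrees, less where a joint would pass 70% of its speed; a pose out of reach is approached as far as the arm can. A call with a gripper value outside its range is refused whole. "grip" is the closure, from 0 (fully open) to 1 (shut), set as the call begins (left out, the last holds). The fingers move at their own pace and stop on an object; the grip force is fixed at half the most. Time passes only in rows, so rows that do not move let the fingers close. It gives the time, the measured TCP pose, the force and the opening at its end, in the units of the state.
- ctrl.get_obs(): the state, without advancing time (a new reading comes with each control period).
- ctrl.get_image(name): name is "scene" or "side" or "wrist"; returns a dict with "pixels" (384x512x3 uint8, blue, green, red), "intrinsics" (3x3 intrinsics, pixels), "rvec" (rotation vector, rad) and "tvec" (3), from world to camera coordinates, as OpenCV has them. Camera axes: x right, y down, z forward; pixel columns grow to the right and rows downward; lengths in mm; the calibration is good to about 2 mm. A picture is of the moment at which its call begins. There is no depth.
- ctrl.close_job(): hands the job in, once; it reports no verdict.
The state is a dict: "t": time; "qpos": joint angles; "qvel": joint speeds; "joint_torque": joint torques, N m; "ee_pos": TCP position; "orientation": TCP orientation; "ft_force": force on the tool from outside, world axes, zero at the start; "moment": the same for the moment, N m; "width": finger opening in mm.
Only numpy, scipy, OpenCV 4.12 (cv2) and the standard library are available. Lean on these libraries where they do the work, as an engineer would, in place of code of your own. Each camera call takes 0.05 s, during which the arm holds its last target. There are 200 camera calls.

## Task

The small plywood animation shelf sags towards its red foot knob: first lift the battery charger off it into the blue tray, then stand the yellow spirit level lengthwise inside the white tape outline, let go, and turn the red knob of the levelling foot until the bubble rests centred between the two black lines. Finish by pressing lightly down on the top of the level with the fingers (about 10 N) and stay there: the program ends while still pressing, with the bubble still centred. Leave the mouse, the tape roll and the glue jar alone.

Things in the scene. Friction and masses are not known exactly. Their poses are not given: they have to be found in the camera images.
- level: Yellow spirit level with black ends, 160 mm long (its x), 26 mm wide (its y), 38 mm high (its z), about 0.25 kg; origin at the centre of its underside. It starts standing on the desk. Its vial lies in the middle of its top, along its x.
- bubble_mid (a point): Centre of the pale bubble (14 mm long), on the level's top: its offset from the level's origin along the level's x is the bubble's deflection, 0 when centred, +-21 mm at most. The bubble drifts to the higher end, 0.7 mm per mrad of slope; give it 1.5 s to rest. Two black lines stand 9.5 mm either side of the middle: between them means within 2.5 mm of centre.
- board: The shelf: plywood board 160 x 290 x 14 mm (x, y, z) on a low steel frame, its top about 60 mm above the desk, 0 to 7 mm lower at the foot end. Origin at the middle of its hinged end, on its underside; its y runs from the hinge to the foot end. It tilts about its x only.
- outline (a point): Centre of the white tape outline (170 x 40 mm inside, along y) on the board's top, 105 mm from the hinged end; it has the board's axes: y along the outline towards the foot, z out of the top.
- foot_grip (a point): Middle of the red wing grip of the levelling foot, on its vertical turning axis, about 97 mm above the desk and 155 mm from the outline's centre. The wing is a bar 48 mm long (its x), 14 mm thick (its y), reaching 16 mm above and 16 mm below this point, above a black hub. Turning it takes about 0.05 N m; it never rises or sinks and stays where it is left.
- foot: The whole levelling foot (red wing, black hub); origin on its axis 26 mm below the wing's middle, same axes. Clockwise from above it raises its end of the board by 2.5 mm per rad, and the bubble moves about 6.7 mm per rad towards that end. It needs 0.9 to 2.7 rad clockwise in all, perhaps in more than one grasp; its end stops lie beyond.
- charger: Black camera battery charger with a grey battery on top, 80 x 46 mm (x, y), 26 mm high, 37 mm with the battery (50 x 36 mm, 8 mm towards -x of the middle), about 0.12 kg; origin at the centre of its underside. It starts lying over the tape outline on the shelf.
- tray: Blue open tray fixed on the desk, 150 x 150 mm outside, walls 5 mm thick and 30 mm high, floor 5 mm thick; origin at the centre of its underside.
- mouse: Blue and white computer mouse, 100 x 56 x 31 mm, origin at the centre of its underside; leave alone.
- tape: Roll of yellow tape lying flat, 84 mm across, 24 mm high, origin at the centre of its underside; leave alone.
- jar: Small glue jar with a red cap, 52 mm across, 80 mm high, origin at the centre of its underside; leave alone.
Things that resemble listed ones, but are neither listed nor needed, are in the scene too. Leave any orange or purple look-alike of the charger alone.

How it is judged:
By the outcome, as a careful person would: the job done as asked, in the order asked, and still so for the second after the job is handed in, while the arm keeps its last pose, push and grip.
It also fails if it takes over 72 s, if anything falls off the work surface, if the arm or the gripper's body presses on something with over 40 N, if the wrist force passes 120 N, or if a joint passes its speed limit or range.

## Working session

There is one attempt and no reset: what is moved stays moved. The work goes in short steps, Python scripts to look and compute and a tool call to move; the robot and the scene stay as the last step left them, time stands still between calls to the robot, and variables do not carry over. Pictures are saved under pics/ and viewed, about 8 in all and at most 12, crops included, and the job is handed in when it is done.

Besides the shell and the picture viewer there is one more tool, called after "Emit:" as name([rows], argument=value, ...), one row to a line, values as JSON. carry_out: Moves the arm, as the interface text tells. Its arguments: {"type":"object","properties":{"commands":{"type":"array"},"grip":{"type":"number"}},"required":["commands"]}

```bash
mkdir -p pics; cat > h.py <<'E'
import numpy as np, cv2
from workcell import ctrl
def shot(n,fn,crop=None,s=1):
    d=ctrl.get_image(n); im=d["pixels"]
    np.savez('pics/'+fn+'.npz',**d)
    save(fn,fn,crop,s); return d
def save(src,fn,crop=None,s=1):
    im=np.load('pics/'+src+'.npz')["pixels"]
    if crop: a,b,c,e=crop; im=im[b:e,a:c]
    cv2.imwrite('pics/'+fn+'.png',cv2.resize(im,None,fx=s,fy=s,interpolation=cv2.INTER_CUBIC))
def px(src,u,v,z):
    d=np.load('pics/'+src+'.npz'); R=cv2.Rodrigues(d["rvec"])[0]; t=d["tvec"].reshape(3)
    r=R.T@np.linalg.inv(d["intrinsics"])@np.array([u,v,1.]); c=-R.T@t
    return np.round(c+r*(z-c[2])/r[2],1)
def proj(src,p):
    d=np.load('pics/'+src+'.npz')
    return np.round(cv2.projectPoints(np.array(p,float).reshape(-1,1,3),d["rvec"],d["tvec"],d["intrinsics"],None)[0][:,0],1)
def state():
    o=ctrl.get_obs(); R=cv2.Rodrigues(np.array(o["orientation"],float))[0]
    print('t',o["t"],'p',np.round(o["ee_pos"],1),'q',np.round(o["qpos"],2),'f',np.round(o["ft_force"],1),'w',o["width"]); print(np.round(R,3)); return o,R
E
python3 - <<'E'
from h import *
state()
for n in("scene","side","wrist"): shot(n,n+'0')
a=[np.load(f'pics/{n}0.npz')["pixels"] for n in("scene","side")]
cv2.imwrite('pics/c.png',cv2.resize(np.vstack(a),None,fx=.78,fy=.78,interpolation=cv2.INTER_AREA))
save('scene0','s0',None,1.5)
for n in("scene0","side0","wrist0"):
    d=np.load('pics/'+n+'.npz');R=cv2.Rodrigues(d["rvec"])[0];print(n,-R.T@d["tvec"].reshape(3),R[2])
E
```

```text
t 0.0 p [ 261.4 -567.1  221.9] q [-1.16  0.42  1.63  0.    1.09 -0.02] f [-1.   0.9  0.1] w 87.73299446580629
[[-0.001  0.418 -0.908]
 [ 0.001 -0.908 -0.418]
 [-1.    -0.002 -0.   ]]
scene0 [1210.36213718  618.15834906  807.12555388] [-0.54342347 -0.56611402 -0.61984341]
side0 [434.66230678 653.489362   853.05564198] [ 0.15572612 -0.64896449 -0.744711  ]
wrist0 [ 330.34866178 -535.45357402  383.29530592] [-0.24962538 -0.11428334 -0.961575  ]
```

View pics/s0.png

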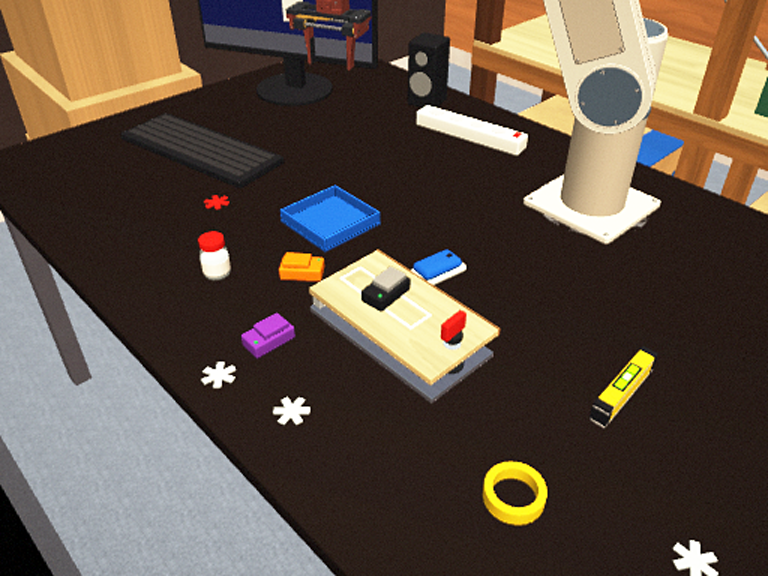

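The scene view (1.5x) shows three charger-like things: black with a grey battery at (386,287) on the shelf, orange at (302,266) and purple at (268,335). The black one on the outline fits. The level is at (624,387), the tray at (330,216) and the red wing at (453,325). I'll confirm in an enlarged crop.

```bash
python3 - <<'E'
from h import *
def crop(src,c,s):
    a,b,e,f=c; im=np.load('pics/'+src+'.npz')["pixels"][b:f,a:e]; return cv2.resize(im,None,fx=s,fy=s,interpolation=cv2.INTER_CUBIC)
# shelf crop scene x4 of [190..350]x[160..270]
A=crop('scene0',(195,160,345,270),5); cv2.imwrite('pics/sc.png',A)
B=crop('side0',(0,0,512,384),1.5); cv2.imwrite('pics/sd.png',B)
E
```

```text
(no output)
```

View pics/sc.png

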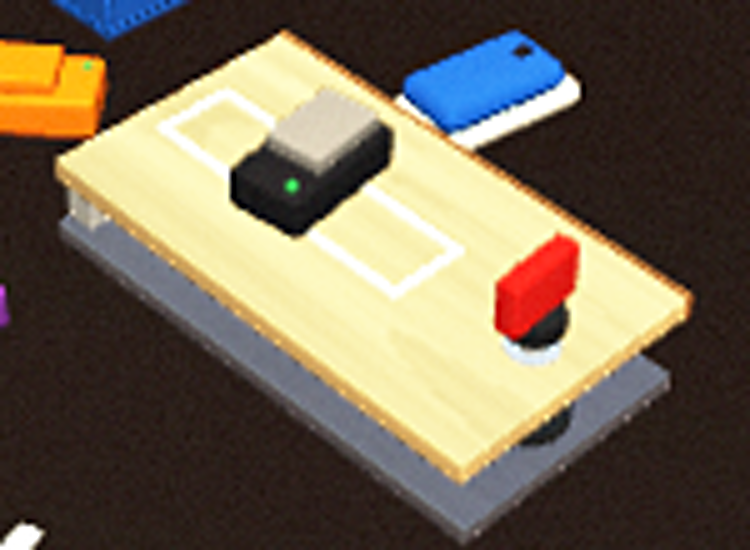

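View pics/sd.png

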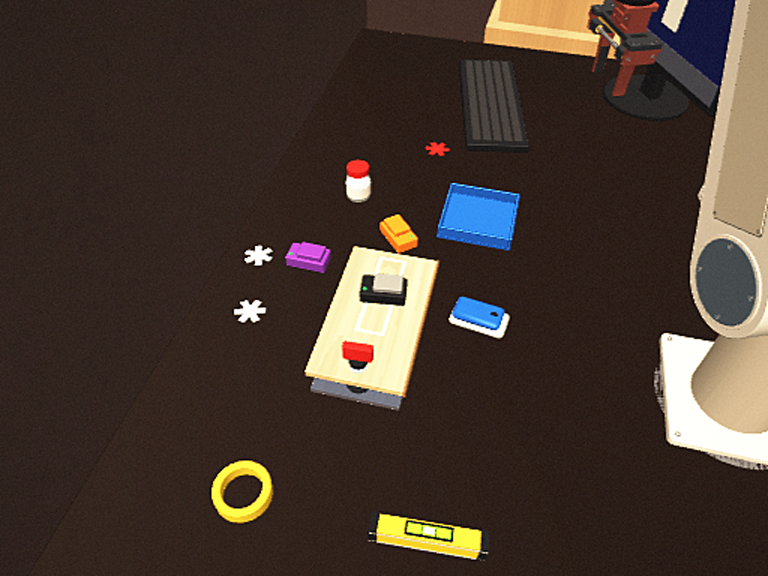

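```bash
python3 - <<'E'
from h import *
S=lambda u,v,z:px('scene0',195+u/5,160+v/5,z)
D=lambda u,v,z:px('side0',u/1.5,v/1.5,z)
print('board',[S(*p) for p in((285,32,60),(57,160,60),(463,470,55),(692,297,55))])
print('boardside',[D(*p) for p in((354,248,60),(439,262,60),(404,393,55),(307,374,55))])
print('outline',[S(*p,58) for p in((222,92),(160,127),(395,298),(464,248))])
print('outl side',[D(*p,58) for p in((379,258),(406,260),(387,334),(356,331))])
print('batt',[S(*p,96) for p in((325,88),(388,122),(325,172),(268,138))])
print('body',[S(*p,85) for p in((232,178),(298,212),(392,130))])
print('wing top',[S(*p,113) for p in((497,288),(568,232),(579,240),(508,297))], D(357,342,113),D(358,352,97))
W=lambda u,v,z:px('scene0',u/1.5,v/1.5,z)
print('level top',[W(*p,38) for p in((592,402),(607,407),(654,353),(640,348),(628,378))])
print('level side',[D(*p,38) for p in((378,514),(482,530),(429,531))])
print('tray',[W(*p,30) for p in((336,187),(281,213),(380,213),(330,240))],[D(*p,30) for p in((452,184),(520,192),(439,234),(514,241))])
E
```

```text
board [array([ 514.9, -132.7,   60. ]), array([ 677.5, -131.2,   60. ]), array([678.1, 159.2,  55. ]), array([514.6, 157.3,  55. ])]
boardside [array([ 680.5, -127.7,   60. ]), array([ 518.2, -131.4,   60. ]), array([519.2, 157. ,  55. ]), array([675.7, 160.9,  55. ])]
outline [array([ 575.2, -117.8,   58. ]), array([ 619.2, -117.6,   58. ]), array([622.7,  61.1,  58. ]), array([572. ,  58.9,  58. ])]
outl side [array([ 628.7, -115.6,   58. ]), array([ 578.8, -123.1,   58. ]), array([571.6,  54.2,  58. ]), array([623.4,  60.9,  58. ])]
batt [array([566.6, -46.8,  96. ]), array([562.9,  -4.8,  96. ]), array([613.3,   2. ,  96. ]), array([615.7, -36.7,  96. ])]
body [array([640.9, -35.8,  85. ]), array([634.8,   5.5,  85. ]), array([556. ,  -8.4,  85. ])]
wing top [array([627.7, 128.8, 113. ]), array([575.6, 125.3, 113. ]), array([576.1, 132.5, 113. ]), array([628.5, 136.3, 113. ])] [603.  122.1 113. ] [599.9 128.8  97. ]
level top [array([523.7, 340.4,  38. ]), array([515.9, 360.9,  38. ]), array([363.6, 350.9,  38. ]), array([369.7, 329.6,  38. ]), array([442.1, 351.2,  38. ])]
level side [array([513. , 342.9,  38. ]), array([372.3, 329.5,  38. ]), array([441.1, 348.3,  38. ])]
tray [array([ 395.5, -396.7,   30. ]), array([ 546.2, -394.8,   30. ]), array([ 396.1, -254.4,   30. ]), array([ 534. , -250.8,   30. ])] [array([ 537.5, -403.8,   30. ]), array([ 390.5, -413.8,   30. ]), array([ 535.7, -238.8,   30. ]), array([ 387.5, -256.2,   30. ])]
```

```bash
cat >> h.py <<'E'
from scipy.spatial.transform import Rotation as Ro, Slerp
def plan(p,a,n):
    "n rows from the present pose to TCP p (mm), tool down, jaw axis at a degrees"
    o,R=state(); a=np.radians(a); c,s=np.cos(a),np.sin(a)
    T=np.array([[0,c,s],[0,s,-c],[-1,0,0.]]); p0=np.array(o["ee_pos"]); p=np.array(p,float)
    sl=Slerp([0,1],Ro.from_matrix([R,T]))(np.linspace(0,1,n+1)).as_matrix()
    d=(p-p0)/n
    print('total',np.round(p-p0,1),'deg',np.round(Ro.from_matrix(R.T@T).as_rotvec(degrees=True),1))
    for k in range(n):
        t=sl[k].T@d/1000; r=Ro.from_matrix(sl[k].T@sl[k+1]).as_rotvec(degrees=True)
        print([round(float(x),4) for x in t]+[round(float(x),1) for x in r],end=',')
        if k%8==7: print()
    print()
E
python3 -c "
from h import *
plan((598,-21,170),-80,12)"
```

```text
t 0.15 p [ 261.4 -567.2  222.1] q [-1.16  0.42  1.63 -0.    1.09 -0.02] f [ 0.  -0.3 -0.3] w 87.89343338312042
[[-0.     0.419 -0.908]
 [ 0.001 -0.908 -0.419]
 [-1.    -0.001 -0.   ]]
total [336.6 546.2 -52.1] deg [14.7  0.   0.1]
[0.0044, -0.0296, -0.0445, 1.2, 0.0, 0.0],[0.0044, -0.0305, -0.0439, 1.2, 0.0, 0.0],[0.0044, -0.0315, -0.0432, 1.2, 0.0, 0.0],[0.0044, -0.0324, -0.0425, 1.2, 0.0, 0.0],[0.0044, -0.0333, -0.0418, 1.2, 0.0, 0.0],[0.0044, -0.0342, -0.0411, 1.2, 0.0, 0.0],[0.0044, -0.0351, -0.0404, 1.2, 0.0, 0.0],[0.0044, -0.0359, -0.0396, 1.2, 0.0, 0.0],
[0.0044, -0.0368, -0.0388, 1.2, 0.0, 0.0],[0.0043, -0.0376, -0.038, 1.2, 0.0, 0.0],[0.0043, -0.0384, -0.0372, 1.2, 0.0, 0.0],[0.0043, -0.0392, -0.0364, 1.2, 0.0, 0.0],
```

Emit:
carry_out([
  [0.004, -0.03, -0.044, 1.2, 0, 0],
  [0.004, -0.03, -0.044, 1.2, 0, 0],
  [0.004, -0.032, -0.043, 1.2, 0, 0],
  [0.004, -0.032, -0.042, 1.2, 0, 0],
  [0.004, -0.033, -0.042, 1.2, 0, 0],
  [0.004, -0.034, -0.041, 1.2, 0, 0],
  [0.004, -0.035, -0.04, 1.2, 0, 0],
  [0.004, -0.036, -0.04, 1.2, 0, 0],
], grip=0)

```text
t: 1.15
ee_pos: [490.3, -196.9, 188.3]
orientation: [2.088, 0.264, -2.088]
ft_force: [1.3, -0.7, 0.3]
width: 87.6
```

```bash
python3 -c "
from h import *
plan((598,-21,170),-80,6)"
```

```text
t 1.15 p [ 490.3 -196.9  188.3] q [-0.4   0.33  1.87  0.    0.94  0.91] f [ 1.3 -0.7  0.3] w 87.56121564844909
[[-0.     0.249 -0.969]
 [ 0.    -0.969 -0.249]
 [-1.    -0.     0.   ]]
total [107.7 175.9 -18.3] deg [4.4 0.  0. ]
[0.0031, -0.0239, -0.0247, 0.7, 0.0, 0.0],[0.0031, -0.0242, -0.0244, 0.7, 0.0, 0.0],[0.0031, -0.0245, -0.0241, 0.7, 0.0, 0.0],[0.0031, -0.0249, -0.0237, 0.7, 0.0, 0.0],[0.0031, -0.0252, -0.0234, 0.7, 0.0, 0.0],[0.0031, -0.0255, -0.0231, 0.7, 0.0, 0.0],
```

Emit:
carry_out([
  [0.003, -0.036, -0.036, 1.1, 0, 0],
  [0.003, -0.036, -0.036, 1.1, 0, 0],
  [0.003, -0.037, -0.036, 1.1, 0, 0],
  [0.003, -0.038, -0.035, 1.1, 0, 0],
  [0, 0, 0, 0, 0, 0],
])

```text
t: 1.78
ee_pos: [601.2, -12.5, 174.9]
orientation: [2.129, 0.189, -2.13]
ft_force: [-0.6, 0.1, 0.2]
width: 87.7
```

```bash
python3 -c "
from h import *
shot('wrist','w1',None,1.5)
plan((598,-21,63),-80,4)"
```

```text
t 1.825 p [600.2 -13.8 174.8] q [-0.04  0.45  1.72 -0.    0.98  1.35] f [-0.1 -0.4 -0.3] w 87.600352704328
[[-0.002  0.175 -0.985]
 [ 0.    -0.985 -0.175]
 [-1.    -0.     0.002]]
total [  -2.2   -7.2 -111.8] deg [0.1 0.1 0. ]
[0.028, 0.0017, 0.0008, 0.0, 0.0, 0.0],[0.028, 0.0017, 0.0008, 0.0, 0.0, 0.0],[0.028, 0.0017, 0.0008, 0.0, 0.0, 0.0],[0.028, 0.0017, 0.0008, 0.0, 0.0, 0.0],
```

View pics/w1.png

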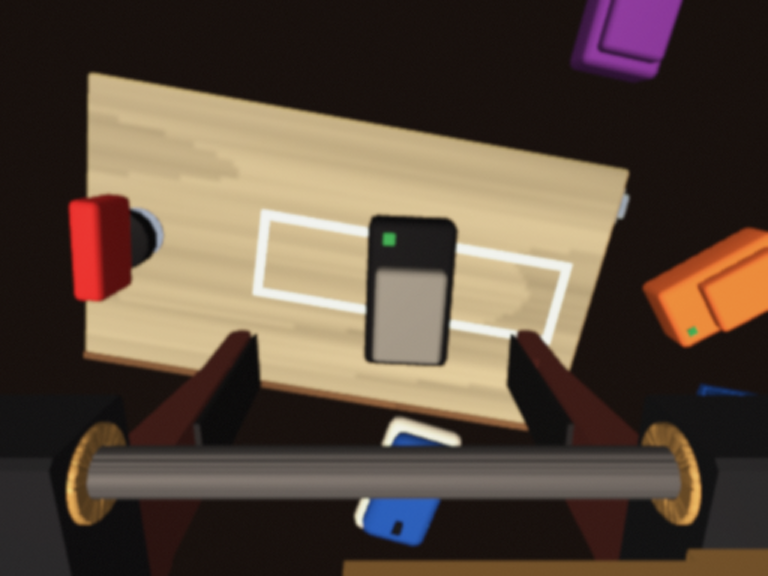

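The wrist view shows the black charger with its grey battery and green LED, body corners at (372,216), (455,222), (447,365), (366,360). The white outline corners are (264,213), (570,266), (545,342), (257,293), and the wing top is near (88,250).

```bash
python3 -c "
from h import *
W=lambda u,v,z:px('w1',u/1.5,v/1.5,z)
q=[W(*p,84) for p in((372,217),(456,222),(447,364),(366,360))];print('ch',q,np.mean(q,0))
q=[W(*p,58) for p in((264,213),(570,266),(545,342),(257,293))];print('out',q,np.mean(q,0))
q=[W(*p,113) for p in((72,202),(98,200),(104,298),(77,300))];print('wing',q,np.mean(q,0))
plan((597,-21,63),-80,4)"
```

```text
ch [array([ 6.368e+02, -2.000e-01,  8.400e+01]), array([641.8, -42.7,  84. ]), array([563.9, -54.7,  84. ]), array([558.5, -10.3,  84. ])] [600.25  -26.975  84.   ]
out [array([624.5,  59.3,  58. ]), array([ 624.9, -117.1,   58. ]), array([ 576.8, -115.3,   58. ]), array([577.2,  58.1,  58. ])] [600.85 -28.75  58.  ]
wing [array([624.6, 132.3, 113. ]), array([627.5, 121. , 113. ]), array([581.7, 117.2, 113. ]), array([578.5, 129.7, 113. ])] [603.075 125.05  113.   ]
t 1.825 p [600.2 -13.8 174.8] q [-0.04  0.45  1.72 -0.    0.98  1.35] f [-0.1 -0.4 -0.3] w 87.600352704328
[[-0.002  0.175 -0.985]
 [ 0.    -0.985 -0.175]
 [-1.    -0.     0.002]]
total [  -3.2   -7.2 -111.8] deg [0.1 0.1 0. ]
[0.028, 0.0016, 0.001, 0.0, 0.0, 0.0],[0.028, 0.0016, 0.0011, 0.0, 0.0, 0.0],[0.028, 0.0016, 0.0011, 0.0, 0.0, 0.0],[0.028, 0.0016, 0.0011, 0.0, 0.0, 0.0],
```

Emit:
carry_out([
  [0.03, 0.005, 0.001, 0, 0, 0],
  [0.03, 0.005, 0.002, 0, 0, 0],
  [0.03, 0, 0, 0, 0, 0],
  [0.015, 0, 0, 0, 0, 0],
  [0.006, 0, 0, 0, 0, 0],
  [0, 0, 0, 0, 0, 0],
])

```text
t: 2.58
ee_pos: [597.0, -30.4, 63.7]
orientation: [2.131, 0.182, -2.132]
ft_force: [-0.1, 0.3, -0.0]
width: 87.6
```

Emit:
carry_out([
  [0, 0, 0, 0, 0, 0],
  [0, 0, 0, 0, 0, 0],
  [0, 0, 0, 0, 0, 0],
  [0, 0, 0, 0, 0, 0],
  [0, 0, 0, 0, 0, 0],
], grip=1)

```text
t: 3.2
ee_pos: [598.0, -30.9, 65.4]
orientation: [2.134, 0.181, -2.129]
ft_force: [-0.1, -0.5, 1.2]
width: 45.8
```

```bash
python3 -c "
from h import *
plan((598,-31,130),-80,2)
plan((466,-327,65.4),-90,8)"
```

```text
t 3.2 p [598.  -30.9  65.4] q [-0.07  0.6   1.78 -0.    0.76  1.33] f [-0.1 -0.5  1.2] w 45.77022873898478
[[ 0.003  0.17  -0.985]
 [-0.001 -0.985 -0.17 ]
 [-1.     0.002 -0.002]]
total [ 0.  -0.1 64.6] deg [-0.2 -0.1 -0.1]
[-0.0323, 0.0001, -0.0001, -0.1, -0.1, -0.1],[-0.0323, 0.0001, -0.0, -0.1, -0.1, -0.1],
t 3.2 p [598.  -30.9  65.4] q [-0.07  0.6   1.78 -0.    0.76  1.33] f [-0.1 -0.5  1.2] w 45.77022873898478
[[ 0.003  0.17  -0.985]
 [-0.001 -0.985 -0.17 ]
 [-1.     0.002 -0.002]]
total [-132.  -296.1   -0. ] deg [ 9.8 -0.1 -0.1]
[0.0, 0.0337, 0.0226, 1.2, -0.0, -0.0],[0.0, 0.0341, 0.0218, 1.2, -0.0, -0.0],[0.0, 0.0346, 0.0211, 1.2, -0.0, -0.0],[0.0, 0.035, 0.0204, 1.2, -0.0, -0.0],[0.0, 0.0355, 0.0196, 1.2, -0.0, -0.0],[0.0, 0.0359, 0.0188, 1.2, -0.0, -0.0],[0.0, 0.0363, 0.0181, 1.2, -0.0, -0.0],[0.0, 0.0366, 0.0173, 1.2, -0.0, -0.0],
```

Emit:
carry_out([
  [-0.03, 0, 0, 0, 0, 0],
  [-0.03, 0, 0, 0, 0, 0],
  [0, 0.045, 0.03, 1.6, 0, 0],
  [0, 0.045, 0.029, 1.6, 0, 0],
  [0, 0.045, 0.028, 1.6, 0, 0],
  [0, 0.046, 0.027, 1.6, 0, 0],
  [0, 0.046, 0.026, 1.6, 0, 0],
  [0, 0.046, 0.025, 1.6, 0, 0],
])

```text
t: 4.2
ee_pos: [459.4, -324.3, 126.7]
orientation: [2.22, 0.005, -2.214]
ft_force: [0.3, 0.2, -1.8]
width: 45.5
```

```bash
python3 -c "
from h import *
plan((466,-327,60),-90,4)"
```

```text
t 4.2 p [ 459.4 -324.3  126.7] q [-0.64  0.46  1.84 -0.    0.84  0.93] f [ 0.3  0.2 -1.8] w 45.517136892577746
[[ 0.003  0.007 -1.   ]
 [-0.002 -1.    -0.007]
 [-1.     0.002 -0.003]]
total [  6.6  -2.7 -66.7] deg [ 0.4 -0.2 -0.1]
[0.0167, 0.0006, -0.0016, 0.1, -0.0, -0.0],[0.0167, 0.0006, -0.0016, 0.1, -0.0, -0.0],[0.0167, 0.0006, -0.0016, 0.1, -0.0, -0.0],[0.0167, 0.0007, -0.0016, 0.1, -0.0, -0.0],
```

Emit:
carry_out([
  [0, 0.001, -0.006, 0, 0, 0],
  [0.035, 0, 0, 0, 0, 0],
  [0.035, 0, 0, 0, 0, 0],
  [0.025, 0, 0, 0, 0, 0],
  [0.01, 0, 0, 0, 0, 0],
  [0, 0, 0, 0, 0, 0],
])

```text
t: 4.95
ee_pos: [467.7, -326.1, 19.4]
orientation: [2.223, 0.001, -2.212]
ft_force: [0.6, -1.1, -0.3]
width: 45.5
```

Emit:
carry_out([
  [0.004, 0, 0, 0, 0, 0],
  [0.002, 0, 0, 0, 0, 0],
])

```text
t: 5.2
ee_pos: [469.2, -326.4, 14.8]
orientation: [2.225, 0.0, -2.208]
ft_force: [0.6, 0.1, -1.7]
width: 45.8
```

Emit:
carry_out([
  [0, 0, 0, 0, 0, 0],
  [0, 0, 0, 0, 0, 0],
  [0, 0, 0, 0, 0, 0],
], grip=0.25)

```text
t: 5.58
ee_pos: [470.0, -327.1, 16.2]
orientation: [2.227, -0.002, -2.205]
ft_force: [0.5, -0.5, 0.4]
width: 66.1
```

```bash
python3 -c "
from h import *
plan((443,346,140),-86,16)"
```

```text
t 5.575 p [ 470.  -327.1   16.2] q [-0.63  0.65  1.85  0.    0.63  0.94] f [ 0.5 -0.5  0.4] w 66.14198336477328
[[ 0.01   0.005 -1.   ]
 [-0.006 -1.    -0.005]
 [-1.     0.006 -0.009]]
total [-27.  673.1 123.8] deg [-3.7 -0.5 -0.4]
[-0.008, -0.042, 0.0014, -0.2, -0.0, -0.0],[-0.008, -0.042, 0.0013, -0.2, -0.0, -0.0],[-0.008, -0.042, 0.0011, -0.2, -0.0, -0.0],[-0.008, -0.0421, 0.0009, -0.2, -0.0, -0.0],[-0.0079, -0.0421, 0.0008, -0.2, -0.0, -0.0],[-0.0079, -0.0421, 0.0006, -0.2, -0.0, -0.0],[-0.0079, -0.0421, 0.0004, -0.2, -0.0, -0.0],[-0.0079, -0.0421, 0.0003, -0.2, -0.0, -0.0],
[-0.0079, -0.0421, 0.0001, -0.2, -0.0, -0.0],[-0.0079, -0.0421, -0.0001, -0.2, -0.0, -0.0],[-0.0078, -0.0421, -0.0002, -0.2, -0.0, -0.0],[-0.0078, -0.0421, -0.0004, -0.2, -0.0, -0.0],[-0.0078, -0.0421, -0.0006, -0.2, -0.0, -0.0],[-0.0078, -0.0421, -0.0007, -0.2, -0.0, -0.0],[-0.0078, -0.0421, -0.0009, -0.2, -0.0, -0.0],[-0.0078, -0.0421, -0.0011, -0.2, -0.0, -0.0],
```

Emit:
carry_out([
  [-0.06, 0, 0, 0, 0, 0],
  [-0.06, 0, 0, 0, 0, 0],
  [-0.01, -0.054, 0.003, 0, 0, 0],
  [0, -0.054, 0.002, -0.4, 0, 0],
  [0, -0.054, 0.002, -0.4, 0, 0],
  [0, -0.054, 0.001, -0.4, 0, 0],
  [0, -0.054, 0.001, -0.4, 0, 0],
  [0, -0.054, 0.001, -0.4, 0, 0],
], grip=0)

```text
t: 6.58
ee_pos: [455.8, 2.2, 149.6]
orientation: [2.22, 0.027, -2.184]
ft_force: [0.6, -0.3, -0.3]
width: 87.8
```

```bash
python3 -c "
from h import *
plan((443,335,150),-85.5,7)"
```

```text
t 6.575 p [455.8   2.2 149.6] q [-0.02  0.28  2.06 -0.01  0.78  1.53] f [ 0.6 -0.3 -0.3] w 87.81950226393292
[[ 0.016  0.032 -0.999]
 [-0.007 -0.999 -0.032]
 [-1.     0.007 -0.016]]
total [-12.8 332.8   0.4] deg [-2.7 -0.9 -0.4]
[-0.0004, -0.0476, 0.0003, -0.4, -0.1, -0.1],[-0.0004, -0.0476, -0.0, -0.4, -0.1, -0.1],[-0.0003, -0.0476, -0.0003, -0.4, -0.1, -0.1],[-0.0003, -0.0476, -0.0006, -0.4, -0.1, -0.1],[-0.0002, -0.0476, -0.001, -0.4, -0.1, -0.1],[-0.0002, -0.0476, -0.0013, -0.4, -0.1, -0.1],[-0.0001, -0.0475, -0.0016, -0.4, -0.1, -0.1],
```

Emit:
carry_out([
  [0, -0.05, 0, -0.4, -0.2, -0.1],
  [0, -0.05, 0, -0.4, -0.2, -0.1],
  [0, -0.05, 0, -0.4, -0.2, -0.1],
  [0, -0.05, -0.001, -0.4, -0.1, -0.1],
  [0, -0.05, -0.001, -0.4, -0.1, 0],
  [0, -0.04, -0.001, -0.4, -0.1, 0],
  [0, -0.03, -0.001, 0, 0, 0],
  [0, 0, 0, 0, 0, 0],
])

```text
t: 7.58
ee_pos: [441.7, 336.3, 150.8]
orientation: [2.187, 0.089, -2.176]
ft_force: [0.7, -0.4, 0.3]
width: 87.9
```

```bash
python3 -c "
from h import *
shot('wrist','w2',None,1.5);shot('scene','s2');save('scene0','x')
plan((443,346,25),-85.5,4)"
```

```text
t 7.675 p [441.4 334.2 150.6] q [ 0.63  0.41  1.84 -0.    0.88  2.12] f [-0.5 -0.5  0.1] w 87.68401255729246
[[ 0.004  0.078 -0.997]
 [ 0.001 -0.997 -0.078]
 [-1.    -0.    -0.004]]
total [   1.6   11.8 -125.6] deg [-0.  -0.2  0. ]
[0.0314, -0.0029, -0.0005, -0.0, -0.1, 0.0],[0.0314, -0.0029, -0.0005, -0.0, -0.1, 0.0],[0.0314, -0.0029, -0.0006, -0.0, -0.1, 0.0],[0.0314, -0.0029, -0.0006, -0.0, -0.1, 0.0],
```

View pics/w2.png

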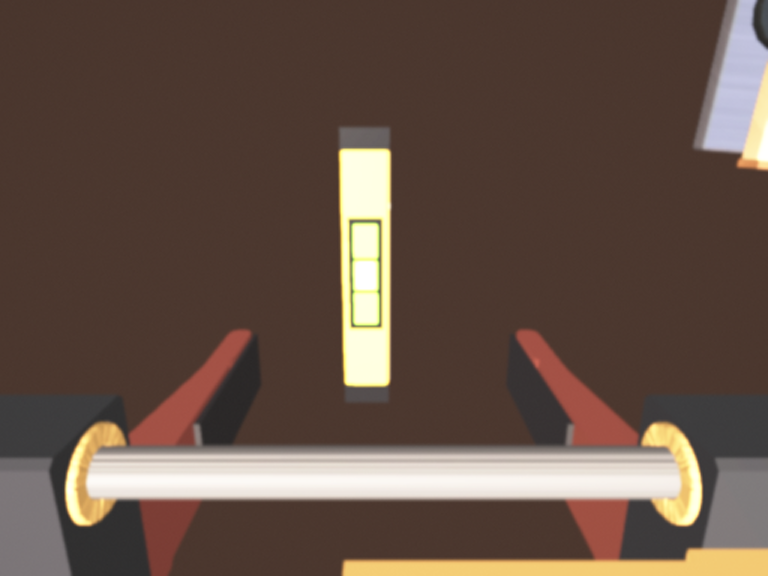

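The level lies between (365,128) and (367,401), with its vial centre at (366,274). It is aligned with the jaws to within a degree.

```bash
python3 -c "
from h import *
for p in((365,128),(367,401),(366,274),(366,276)): print(px('w2',p[0]/1.5,p[1]/1.5,38))
"
```

```text
[522.  352.6  38. ]
[362.7 340.2  38. ]
[442.8 346.5  38. ]
[441.7 346.4  38. ]
```

Emit:
carry_out([
  [0.035, -0.012, -0.002, 0, -0.2, 0],
  [0.04, 0, 0, 0, 0, 0],
  [0.035, 0, 0, 0, 0, 0],
  [0.02, 0, 0, 0, 0, 0],
  [0.008, 0, 0, 0, 0, 0],
  [0, 0, 0, 0, 0, 0],
])

```text
t: 8.43
ee_pos: [444.8, 338.9, 10.7]
orientation: [2.187, 0.076, -2.184]
ft_force: [-0.2, 0.2, 0.8]
width: 87.8
```

```bash
python3 -c "
from h import *
plan((442.5,346.5,10),-85.5,1)"
```

```text
t 8.425 p [444.8 338.9  10.7] q [ 0.63  0.65  1.87 -0.    0.62  2.13] f [-0.2  0.2  0.8] w 87.78020547341542
[[ 0.001  0.07  -0.998]
 [-0.    -0.998 -0.07 ]
 [-1.     0.    -0.001]]
total [-2.3  7.6 -0.7] deg [-0.5 -0.1 -0. ]
[0.0007, -0.0077, 0.0018, -0.5, -0.1, -0.0],
```

Emit:
carry_out([
  [0, -0.008, 0.002, -0.5, 0, 0],
  [0, 0, 0, 0, 0, 0],
])

```text
t: 8.68
ee_pos: [443.2, 347.5, 12.5]
orientation: [2.185, 0.087, -2.178]
ft_force: [0.2, -0.4, -0.6]
width: 87.9
```

Emit:
carry_out([
  [0, 0, 0, 0, 0, 0],
  [0, 0, 0, 0, 0, 0],
  [0, 0, 0, 0, 0, 0],
  [0, 0, 0, 0, 0, 0],
  [0, 0, 0, 0, 0, 0],
  [0, 0, 0, 0, 0, 0],
  [0, 0, 0, 0, 0, 0],
], grip=1)

```text
t: 9.55
ee_pos: [443.6, 348.1, 13.7]
orientation: [2.187, 0.089, -2.176]
ft_force: [-0.7, -1.4, 1.3]
width: 26.0
```

```bash
python3 -c "
from h import *
plan((598.5,-27,130),0,12)"
```

```text
t 9.55 p [443.6 348.1  13.7] q [ 0.64  0.65  1.87 -0.    0.62  2.14] f [-0.7 -1.4  1.3] w 26.012169562866035
[[ 0.005  0.079 -0.997]
 [ 0.002 -0.997 -0.079]
 [-1.    -0.002 -0.005]]
total [ 154.9 -375.1  116.3] deg [-85.4  -0.3  -0.1]
[-0.0097, 0.0322, -0.0104, -7.1, -0.0, -0.0],[-0.0097, 0.0332, -0.0064, -7.1, -0.0, -0.0],[-0.0097, 0.0337, -0.0022, -7.1, -0.0, -0.0],[-0.0097, 0.0337, 0.002, -7.1, -0.0, -0.0],[-0.0097, 0.0332, 0.0062, -7.1, -0.0, -0.0],[-0.0097, 0.0322, 0.0103, -7.1, -0.0, -0.0],[-0.0097, 0.0307, 0.0142, -7.1, -0.0, -0.0],[-0.0097, 0.0287, 0.0179, -7.1, -0.0, -0.0],
[-0.0097, 0.0263, 0.0213, -7.1, -0.0, -0.0],[-0.0097, 0.0234, 0.0244, -7.1, -0.0, -0.0],[-0.0097, 0.0202, 0.0271, -7.1, -0.0, -0.0],[-0.0097, 0.0167, 0.0294, -7.1, -0.0, -0.0],
```

Emit:
carry_out([
  [-0.05, 0, 0, 0, 0, 0],
  [-0.05, 0, 0, 0, 0, 0],
  [-0.04, 0, 0, 0, 0, 0],
  [0, 0.032, -0.01, -7, 0, 0],
  [0, 0.033, -0.006, -7, 0, 0],
  [0, 0.034, -0.002, -7, 0, 0],
  [0, 0.034, 0.002, -7, 0, 0],
  [0, 0.033, 0.006, -7, 0, 0],
])

```text
t: 10.55
ee_pos: [505.8, 188.0, 155.0]
orientation: [1.805, 0.673, -1.808]
ft_force: [0.4, 0.1, -2.4]
width: 25.9
```

```bash
python3 -c "
from h import *
plan((598.5,-27,155),0,7)"
```

```text
t 10.55 p [505.8 188.  155. ] q [ 0.33  0.39  1.87 -0.    0.88  1.19] f [ 0.4  0.1 -2.4] w 25.905760793776608
[[-0.001  0.655 -0.756]
 [-0.001 -0.756 -0.655]
 [-1.     0.     0.001]]
total [  92.7 -215.     0. ] deg [-49.1   0.1   0. ]
[0.0, 0.0319, 0.0101, -7.0, 0.0, 0.0],[0.0, 0.0304, 0.0139, -7.0, 0.0, 0.0],[0.0, 0.0285, 0.0175, -7.0, 0.0, 0.0],[0.0, 0.0261, 0.0209, -7.0, 0.0, 0.0],[0.0, 0.0234, 0.0239, -7.0, 0.0, 0.0],[0.0, 0.0203, 0.0266, -7.0, 0.0, 0.0],[0.0, 0.0169, 0.0289, -7.0, 0.0, 0.0],
```

Emit:
carry_out([
  [0, 0.032, 0.01, -7, 0, 0],
  [0, 0.03, 0.014, -7, 0, 0],
  [0, 0.028, 0.018, -7, 0, 0],
  [0, 0.026, 0.021, -7, 0, 0],
  [0, 0.023, 0.024, -7, 0, 0],
  [0, 0.02, 0.026, -7, 0, 0],
  [0, 0.008, 0.022, -3, 0, 0],
  [0, 0, 0, 0, 0, 0],
])

```text
t: 11.55
ee_pos: [589.9, -26.9, 150.7]
orientation: [1.239, 1.192, -1.252]
ft_force: [-1.0, 0.6, -2.4]
width: 25.8
```

```bash
python3 -c "
from h import *
shot('wrist','w3',None,1.5)
plan((598.5,-27,90),0,3)"
```

```text
t 11.6 p [589.6 -26.1 150.7] q [-0.06  0.47  1.75 -0.    0.93 -0.01] f [ 0.1 -0.6 -3.1] w 25.757542003790693
[[-0.01   0.999 -0.047]
 [-0.001 -0.047 -0.999]
 [-1.    -0.009  0.002]]
total [  8.9  -0.9 -60.7] deg [-2.7  0.1  0.5]
[0.0202, 0.0032, 0.0001, -0.9, 0.0, 0.2],[0.0202, 0.0031, 0.0002, -0.9, 0.0, 0.2],[0.0202, 0.003, 0.0002, -0.9, 0.0, 0.2],
```

View pics/w3.png

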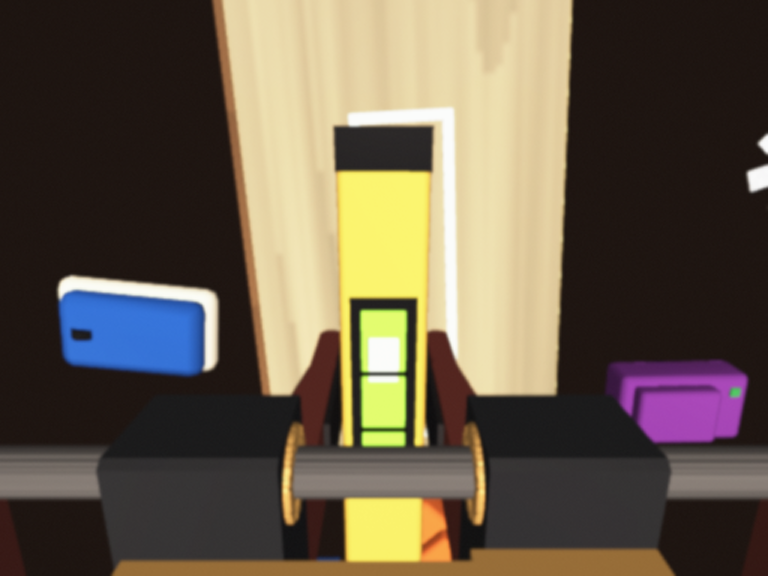

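```bash
python3 -c "
from h import *
W=lambda u,v,z:px('w3',u/1.5,v/1.5,z)
print('outline',W(350,119,57),W(449,115,57),W(451,330,57))
print('level end',W(334,127,175),W(433,127,175), W(340,440,175),W(428,440,175))
"
```

```text
outline [577.7  57.8  57. ] [625.7  57.4  57. ] [625.5 -54.3  57. ]
level end [581.5  52.  175. ] [607.4  50.7 175. ] [576.3 -42.  175. ] [603.9 -43.1 175. ]
```

Emit:
carry_out([
  [0, 0.01, 0.002, -2.7, 0, 0.5],
  [0.02, 0, 0, 0, 0, 0],
  [0.025, 0, 0, 0, 0, 0],
  [0.02, 0, 0, 0, 0, 0],
  [0, 0, 0, 0, 0, 0],
])

```text
t: 12.22
ee_pos: [597.0, -23.2, 83.2]
orientation: [1.208, 1.212, -1.212]
ft_force: [-0.3, 1.1, -3.2]
width: 25.7
```

```bash
python3 -c "
from h import *
plan((600,-28,76),0,1)"
```

```text
t 12.225 p [597.  -23.2  83.2] q [-0.06  0.57  1.77  0.    0.8  -0.06] f [-0.3  1.1 -3.2] w 25.683160236419738
[[-0.004  1.     0.   ]
 [ 0.     0.    -1.   ]
 [-1.    -0.004 -0.   ]]
total [ 3.  -4.8 -7.2] deg [ 0.  -0.   0.2]
[0.0072, 0.003, 0.0048, 0.0, -0.0, 0.2],
```

Emit:
carry_out([
  [0, 0.003, 0.005, 0, 0, 0.2],
  [0.005, 0, 0, 0, 0, 0],
  [0, 0, 0, 0, 0, 0],
])

```text
t: 12.6
ee_pos: [601.2, -27.5, 79.9]
orientation: [1.21, 1.208, -1.207]
ft_force: [-0.5, -0.1, -3.0]
width: 25.8
```

```bash
python3 -c "
from h import *
plan((600,-28,74),0,1)"
```

```text
t 12.6 p [601.2 -27.5  79.9] q [-0.07  0.58  1.77  0.    0.79 -0.07] f [-0.5 -0.1 -3. ] w 25.798153905495703
[[ 0.003  1.     0.   ]
 [ 0.     0.    -1.   ]
 [-1.     0.003 -0.   ]]
total [-1.2 -0.5 -5.9] deg [ 0.  -0.  -0.2]
[0.0059, -0.0012, 0.0005, 0.0, -0.0, -0.2],
```

Emit:
carry_out([
  [0.003, -0.001, 0, 0, 0, -0.2],
  [0.003, 0, 0, 0, 0, 0],
  [0.002, 0, 0, 0, 0, 0],
])

```text
t: 12.98
ee_pos: [600.8, -27.5, 75.7]
orientation: [1.21, 1.209, -1.209]
ft_force: [-8.5, 0.9, 23.5]
width: 25.5
```

Emit:
carry_out([
  [-0.001, 0, 0, 0, 0, 0],
  [0, 0, 0, 0, 0, 0],
])

```text
t: 13.22
ee_pos: [601.0, -27.5, 77.3]
orientation: [1.21, 1.209, -1.208]
ft_force: [-0.4, -0.9, -3.3]
width: 25.9
```

Emit:
carry_out([
  [0.0015, 0, 0, 0, 0, 0],
])

```text
t: 13.35
ee_pos: [601.1, -27.5, 75.7]
orientation: [1.21, 1.208, -1.208]
ft_force: [-5.0, 1.2, 17.9]
width: 25.9
```

Emit:
carry_out([
  [0, 0, 0, 0, 0, 0],
  [0, 0, 0, 0, 0, 0],
  [0, 0, 0, 0, 0, 0],
  [0, 0, 0, 0, 0, 0],
  [-0.03, 0, 0, 0, 0, 0],
  [-0.04, 0, 0, 0, 0, 0],
  [-0.03, 0, 0, 0, 0, 0],
], grip=0)

```text
t: 14.22
ee_pos: [599.5, -27.5, 175.2]
orientation: [1.208, 1.213, -1.212]
ft_force: [1.1, -0.0, -1.0]
width: 87.6
```

```bash
python3 -c "
from h import *
shot('scene','s3',(195,160,345,270),5);shot('wrist','w4');shot('side','d3')
a=np.load('pics/w4.npz')['pixels']; b=np.load('pics/s3.npz')['pixels'][150:280,190:350];c=np.load('pics/d3.npz')['pixels'][115:275,190:350]
b=cv2.resize(b,None,fx=2.5,fy=2.5,interpolation=2);c=cv2.resize(c,None,fx=2.03125,fy=2.03125,interpolation=2)
a=cv2.resize(a,(400,300));r=np.zeros((325+300,725,3),np.uint8)
r=np.zeros((600,800,3),np.uint8);r[:300,:400]=a;r[:325,400:800]=b;r[325:600,:325]=c[:275];cv2.imwrite('pics/m3.png',r)
plan((602.5,100,150),92,12)"
```

```text
t 14.375 p [600.3 -27.6 175.2] q [-0.07  0.45  1.72  0.    0.98 -0.07] f [-0.3  0.9 -0. ] w 87.30264651837601
[[-0.002  1.    -0.   ]
 [ 0.    -0.    -1.   ]
 [-1.    -0.002 -0.   ]]
total [  2.2 127.6 -25.2] deg [-92.   -0.1   0.1]
[0.0021, 0.0002, -0.0106, -7.7, -0.0, 0.0],[0.0021, 0.0016, -0.0105, -7.7, -0.0, 0.0],[0.0021, 0.003, -0.0102, -7.7, -0.0, 0.0],[0.0021, 0.0043, -0.0097, -7.7, -0.0, 0.0],[0.0021, 0.0056, -0.0091, -7.7, -0.0, 0.0],[0.0021, 0.0067, -0.0082, -7.7, -0.0, 0.0],[0.0021, 0.0078, -0.0073, -7.7, -0.0, 0.0],[0.0021, 0.0087, -0.0062, -7.7, -0.0, 0.0],
[0.0021, 0.0094, -0.0049, -7.7, -0.0, 0.0],[0.0021, 0.01, -0.0036, -7.7, -0.0, 0.0],[0.0021, 0.0104, -0.0023, -7.7, -0.0, 0.0],[0.0021, 0.0106, -0.0009, -7.7, -0.0, 0.0],
```

View pics/m3.png

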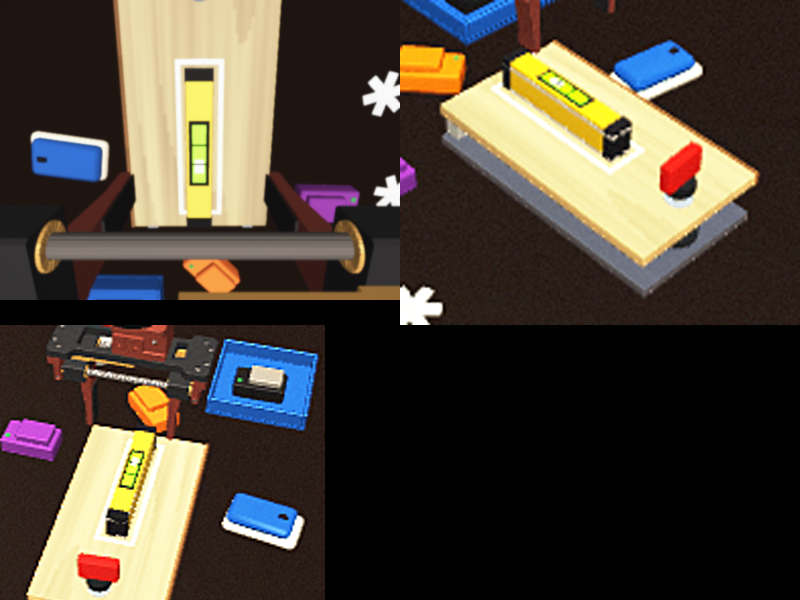

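The mosaic shows the charger in the tray. The level stands inside the outline and its bubble has moved towards the hinge. Next I'll measure the bubble and move to the wing.

```bash
cat >> h.py <<'E'
def bubble(src,z=97,c=(600,-29)):
    "bubble offset (mm, + towards the foot) from the vial window's middle"
    im=np.load('pics/'+src+'.npz')["pixels"].astype(int); v,u=np.mgrid[:384,:512]
    P=np.array([px(src,a,b,z) for a,b in proj(src,[(c[0]+i,c[1]+j,z) for i in(-11,11) for j in(-40,40)])])
    poly=cv2.convexHull(np.float32(proj(src,[(c[0]+i,c[1]+j,z) for i in(-10,10) for j in(-42,42)]))).astype(int)
    m=np.zeros(im.shape[:2],np.uint8); cv2.fillConvexPoly(m,poly,1); m=m>0
    b,g,r=im[...,0],im[...,1],im[...,2]
    wh=m&(b>0.7*g)&(g>150); gr=m&(g>r+10)&(g>120)|wh
    f=lambda k:np.array([px(src,a,q,z)[1] for q,a in np.argwhere(k)])
    yb,yw=f(wh),f(gr)
    if len(yb)<3: print('no bubble',len(yb)); return
    lo,hi=np.percentile(yw,[1,99]); print(src,'bubble',yb.mean().round(1),'len',np.ptp(yb).round(1),'window',lo.round(1),hi.round(1),'offset',(yb.mean()-(lo+hi)/2).round(2),'n',len(yb))
E
python3 -c "
from h import *
for s in('w4','s3','d3'): bubble(s)"
```

```text
w4 bubble -42.4 len 14.1 window -59.5 -0.1 offset -12.59 n 223
s3 bubble -45.3 len 14.6 window -62.7 -2.4 offset -12.78 n 14
d3 bubble -45.9 len 11.7 window -61.8 -2.3 offset -13.82 n 12
```

Emit:
carry_out([
  [0, 0, -0.014, -10, 0, 0],
  [0, 0.002, -0.014, -10, 0, 0],
  [0, 0.005, -0.013, -10, 0, 0],
  [0, 0.007, -0.012, -10, 0, 0],
  [0, 0.009, -0.011, -10, 0, 0],
  [0, 0.011, -0.009, -10, 0, 0],
  [0, 0.012, -0.007, -10, 0, 0],
  [0, 0.013, -0.005, -10, 0, 0],
])

```text
t: 15.38
ee_pos: [590.1, 86.6, 161.2]
orientation: [0.102, 1.589, -0.105]
ft_force: [-0.1, -0.4, -0.3]
width: 88.0
```

```bash
python3 -c "
from h import *
plan((602.5,110,150),94,3)"
```

```text
t 15.375 p [590.1  86.6 161.2] q [ 0.12  0.47  1.72  0.    0.97 -1.32] f [-0.1 -0.4 -0.3] w 88.04723375902212
[[-0.021  0.131  0.991]
 [-0.001  0.991 -0.131]
 [-1.    -0.003 -0.021]]
total [ 12.4  23.4 -11.2] deg [-11.5  -1.2   0.1]
[0.0036, 0.0083, 0.0031, -3.8, -0.4, 0.0],[0.0037, 0.0081, 0.0037, -3.8, -0.4, 0.0],[0.0037, 0.0078, 0.0042, -3.8, -0.4, 0.0],
```

Emit:
carry_out([
  [0, 0.018, 0.003, -4, -0.4, 0],
  [0, 0.018, 0.005, -4, -0.4, 0],
  [0, 0.003, 0.003, -3.5, -0.4, 0],
  [0, 0, 0, 0, 0, 0],
])

```text
t: 15.88
ee_pos: [600.6, 126.3, 153.1]
orientation: [-0.064, 1.58, 0.06]
ft_force: [0.7, -0.4, 0.6]
width: 87.8
```

```bash
python3 -c "
from h import *
plan((602.5,126,87),94,4)"
```

```text
t 15.875 p [600.6 126.3 153.1] q [ 0.19  0.5   1.7  -0.    0.96 -1.46] f [ 0.7 -0.4  0.6] w 87.8142124065222
[[-0.01  -0.078  0.997]
 [-0.003  0.997  0.078]
 [-1.    -0.002 -0.01 ]]
total [  1.9  -0.3 -66.1] deg [ 0.5 -0.6  0.1]
[0.0165, -0.0001, 0.0006, 0.1, -0.1, 0.0],[0.0165, -0.0001, 0.0006, 0.1, -0.1, 0.0],[0.0165, -0.0001, 0.0006, 0.1, -0.1, 0.0],[0.0165, -0.0001, 0.0005, 0.1, -0.1, 0.0],
```

Emit:
carry_out([
  [0.02, 0, 0.002, 0.5, -0.6, 0],
  [0.025, 0, 0, 0, 0, 0],
  [0.015, 0, 0, 0, 0, 0],
  [0.004, 0, 0, 0, 0, 0],
  [0, 0, 0, 0, 0, 0],
])

```text
t: 16.5
ee_pos: [600.5, 124.9, 84.4]
orientation: [-0.052, 1.574, 0.047]
ft_force: [-0.4, -0.5, 0.1]
width: 88.2
```

```bash
python3 -c "
from h import *
plan((602.5,126,86),94,1)"
```

```text
t 16.5 p [600.5 124.9  84.4] q [ 0.19  0.59  1.73 -0.    0.83 -1.45] f [-0.4 -0.5  0.1] w 88.21547406986912
[[-0.004 -0.063  0.998]
 [-0.003  0.998  0.063]
 [-1.    -0.003 -0.004]]
total [2.  1.1 1.6] deg [-0.4 -0.2  0.2]
[-0.0016, 0.0009, 0.0021, -0.4, -0.2, 0.2],
```

Emit:
carry_out([
  [-0.002, 0.001, 0.002, 0, 0, 0],
  [0, 0, 0, 0, 0, 0],
  [0, 0, 0, 0, 0, 0],
  [0, 0, 0, 0, 0, 0],
  [0, 0, 0, 0, 0, 0],
  [0, 0, 0, 0, 0, 0],
  [0, 0, 0, 0, 0, 0],
  [0, 0, 0, 0, 0, 0],
], grip=1)

```text
t: 17.5
ee_pos: [604.1, 127.2, 88.9]
orientation: [-0.05, 1.57, 0.048]
ft_force: [0.2, 0.4, 0.6]
width: 14.1
```

```bash
python3 -c "
from h import *
state()"
```

```text
t 17.5 p [604.1 127.2  88.9] q [ 0.19  0.58  1.72 -0.    0.83 -1.44] f [0.2 0.4 0.6] w 14.071673131434148
[[-0.    -0.062  0.998]
 [-0.001  0.998  0.062]
 [-1.    -0.001 -0.   ]]
```

Emit:
carry_out([
  [0, 0, 0, 8, 0, 0],
  [0, 0, 0, 8, 0, 0],
  [0, 0, 0, 8, 0, 0],
  [0, 0, 0, 8, 0, 0],
  [0, 0, 0, 0, 0, 0],
])

```text
t: 18.12
ee_pos: [603.7, 125.6, 89.0]
orientation: [0.397, 1.534, -0.403]
ft_force: [1.1, 0.2, -0.7]
width: 13.9
```

```bash
python3 -c "
from h import *
state()"
```

```text
t 18.125 p [603.7 125.6  89. ] q [ 0.19  0.58  1.72 -0.    0.83 -0.87] f [ 1.1  0.2 -0.7] w 13.854990235990737
[[-0.001  0.489  0.872]
 [-0.004  0.872 -0.489]
 [-1.    -0.004  0.001]]
```

Emit:
carry_out([
  [0, 0, 0, 9, 0, 0],
  [0, 0, 0, 9, 0, 0],
  [0, 0, 0, 9, 0, 0],
  [0, 0, 0, 9, 0, 0],
  [0, 0, 0, 9, 0, 0],
  [0, 0, 0, 9, 0, 0],
  [0, 0, 0, 9, 0, 0],
  [0, 0, 0, 9, 0, 0],
])

```text
t: 19.12
ee_pos: [600.4, 124.2, 88.9]
orientation: [1.351, 1.104, -1.369]
ft_force: [-2.2, 0.1, 2.5]
width: 13.5
```

Emit:
carry_out([
  [0, 0, 0, 0, 0, 0],
  [0, 0, 0, 0, 0, 0],
  [0, 0, 0, 0, 0, 0],
  [0, 0, 0, 0, 0, 0],
  [0, 0, 0, 0, 0, 0],
  [0, 0, 0, 0, 0, 0],
  [0, 0, 0, 0, 0, 0],
  [0, 0, 0, 0, 0, 0],
])

```text
t: 20.12
ee_pos: [600.5, 124.2, 89.0]
orientation: [1.342, 1.111, -1.36]
ft_force: [-1.2, -0.7, 1.1]
width: 13.9
```

Emit:
carry_out([
  [0, 0, 0, 0, 0, 0],
  [0, 0, 0, 0, 0, 0],
  [0, 0, 0, 0, 0, 0],
  [0, 0, 0, 0, 0, 0],
])

```text
t: 20.62
ee_pos: [600.5, 124.2, 89.0]
orientation: [1.342, 1.111, -1.359]
ft_force: [-2.0, -1.5, 1.5]
width: 13.8
```

```bash
python3 -c "
from h import *
state()
for n in('scene','side','wrist'): shot(n,n+'5'); bubble(n+'5')"
```

```text
t 20.625 p [600.5 124.2  89. ] q [ 0.19  0.58  1.73 -0.01  0.84  0.39] f [-2.  -1.5  1.5] w 13.842833494589673
[[-0.008  0.981 -0.193]
 [-0.006 -0.193 -0.981]
 [-1.    -0.006  0.008]]
scene5 bubble -35.5 len 15.3 window -64.1 -7.3 offset 0.21 n 17
no bubble 1
no bubble 0
```

```bash
python3 -c "
from h import *
a=np.load('pics/scene5.npz')['pixels']; u,v=proj('scene5',(600,-29,97))[0].astype(int);print(u,v)
c=np.load('pics/side5.npz')['pixels']; s,t=proj('side5',(600,-29,97))[0].astype(int);print(s,t)
k=lambda i,u,v:cv2.resize(i[v-20:v+20,u-20:u+20],(400,400),interpolation=2)
cv2.imwrite('pics/m5.png',np.hstack([k(a,u,v),k(c,s,t)]))
"
```

```text
255 186
255 186
```

View pics/m5.png

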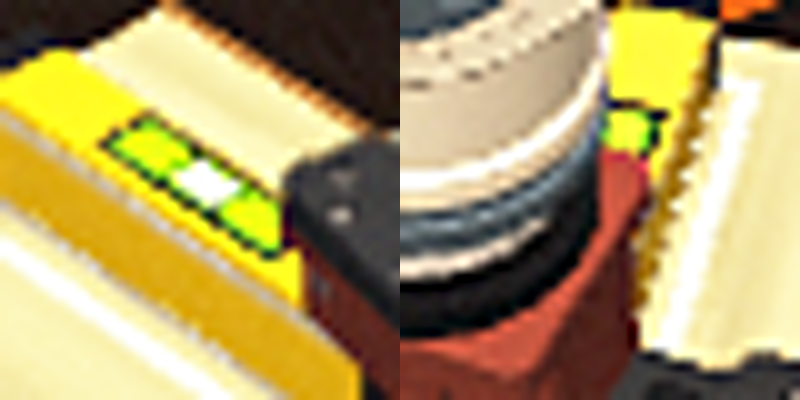

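The crop shows the bubble at (208,183) against a window middle of about (214,183), so slightly hingeward by about 1 mm. I'll turn a few degrees more, release, and check from above.

Emit:
carry_out([
  [0, 0, 0, 5, 0, 0],
  [0, 0, 0, 0, 0, 0],
])

```text
t: 21.02
ee_pos: [600.2, 124.2, 89.0]
orientation: [1.405, 1.062, -1.423]
ft_force: [-0.9, -0.3, 1.9]
width: 13.9
```

Emit:
carry_out([
  [0, 0, 0, 0, 0, 0],
  [0, 0, 0, 0, 0, 0],
  [0, 0, 0, 0, 0, 0],
  [-0.03, 0, 0, 0, 0, 0],
  [-0.04, 0, 0, 0, 0, 0],
  [-0.02, 0, 0, 0, 0, 0],
  [0, 0, 0, 0, 0, 0],
], grip=0.3)

```text
t: 21.9
ee_pos: [601.1, 124.9, 180.5]
orientation: [1.401, 1.065, -1.42]
ft_force: [0.3, 0.1, -0.9]
width: 61.2
```

```bash
python3 -c "
from h import *
plan((600,-27.5,180),0,4)"
```

```text
t 21.9 p [601.1 124.9 180.5] q [ 0.19  0.46  1.68 -0.01  1.01  0.47] f [ 0.3  0.1 -0.9] w 61.157207774389974
[[-0.009  0.962 -0.274]
 [-0.007 -0.274 -0.962]
 [-1.    -0.007  0.009]]
total [  -1.1 -152.4   -0.5] deg [-15.9   0.5   0.5]
[0.0004, 0.0102, 0.0367, -4.0, 0.1, 0.1],[0.0003, 0.0076, 0.0373, -4.0, 0.1, 0.1],[0.0003, 0.005, 0.0378, -4.0, 0.1, 0.1],[0.0002, 0.0024, 0.038, -4.0, 0.1, 0.1],
```

Emit:
carry_out([
  [0, 0.014, 0.048, -4, 0.1, 0.1],
  [0, 0.01, 0.049, -4, 0.1, 0.1],
  [0, 0.007, 0.05, -4, 0.1, 0.1],
  [0.01, 0.003, 0.05, -4, 0.1, 0.1],
  [0.01, 0, 0, 0, 0, 0],
  [0, 0, 0, 0, 0, 0],
  [0, 0, 0, 0, 0, 0],
  [0, 0, 0, 0, 0, 0],
], grip=1)

```text
t: 22.9
ee_pos: [599.1, -77.8, 154.0]
orientation: [1.195, 1.223, -1.203]
ft_force: [-0.4, 1.5, 0.5]
width: 0.2
```

Emit:
carry_out([
  [0, 0, 0, 0, 0, 0],
  [0, 0, 0, 0, 0, 0],
  [0, 0, 0, 0, 0, 0],
  [0, 0, 0, 0, 0, 0],
])

```text
t: 23.4
ee_pos: [599.7, -76.1, 154.8]
orientation: [1.194, 1.223, -1.2]
ft_force: [0.4, -1.2, -0.4]
width: 0.9
```

```bash
python3 -c "
from h import *
for n in('wrist','scene','side'): shot(n,n+'6',None,1.5); bubble(n+'6',99)
bubble('wrist6',99,(600,-31))
plan((600,-72,110),0,2)"
```

```text
wrist6 bubble -29.8 len 14.4 window -59.9 -0.9 offset 0.59 n 339
scene6 bubble -32.9 len 16.9 window -62.7 -3.6 offset 0.29 n 17
side6 bubble -33.0 len 12.2 window -61.8 -3.9 offset -0.18 n 16
wrist6 bubble -29.8 len 14.4 window -59.9 -0.9 offset 0.59 n 339
t 23.55 p [599.7 -76.2 154.8] q [-0.15  0.48  1.72 -0.    0.95 -0.16] f [-0.1 -0.4  0.6] w 0.48915061224895523
[[-0.006  1.     0.018]
 [ 0.001  0.018 -1.   ]
 [-1.    -0.006 -0.001]]
total [  0.3   4.2 -44.8] deg [ 1.  -0.   0.4]
[0.0224, 0.0003, -0.0021, 0.5, -0.0, 0.2],[0.0224, 0.0003, -0.0021, 0.5, -0.0, 0.2],
```

View pics/wrist6.png

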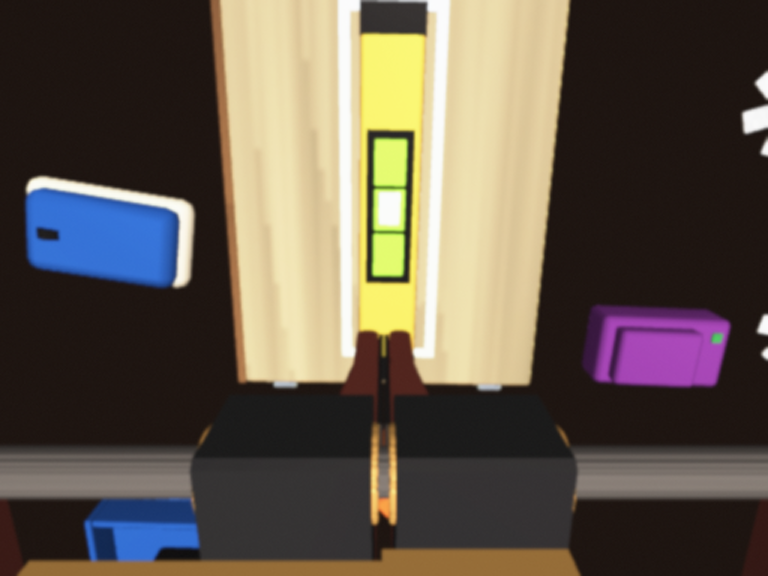

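The bubble at (389,209) sits midway between the two lines at (390,187) and (389,232). The level is inside the outline. Now I'll descend to press.

Emit:
carry_out([
  [0.022, 0, -0.005, 1, 0, 0.4],
  [0.02, 0, 0, 0, 0, 0],
  [0.006, 0, 0, 0, 0, 0],
  [0, 0, 0, 0, 0, 0],
])

```text
t: 24.05
ee_pos: [600.3, -71.5, 106.5]
orientation: [1.211, 1.207, -1.208]
ft_force: [0.8, 0.1, -0.1]
width: 0.2
```

Emit:
carry_out([
  [0.002, 0, 0, 0, 0, 0],
  [0.002, 0, 0, 0, 0, 0],
  [0.002, 0, 0, 0, 0, 0],
])

```text
t: 24.42
ee_pos: [601.5, -71.8, 102.3]
orientation: [1.213, 1.205, -1.206]
ft_force: [-5.2, 0.9, 17.1]
width: 0.2
```

Emit:
carry_out([
  [0.001, 0, 0, 0, 0, 0],
])

```text
t: 24.55
ee_pos: [601.6, -71.8, 102.4]
orientation: [1.213, 1.204, -1.206]
ft_force: [-4.0, -0.2, 12.2]
width: 0.4
```

Emit:
carry_out([
  [0.0007, 0, 0, 0, 0, 0],
  [0.0007, 0, 0, 0, 0, 0],
])

```text
t: 24.8
ee_pos: [601.5, -71.8, 102.4]
orientation: [1.213, 1.204, -1.206]
ft_force: [-2.3, 0.2, 6.3]
width: 0.5
```

Emit:
carry_out([
  [0.0009, 0, 0, 0, 0, 0],
  [0.0009, 0, 0, 0, 0, 0],
  [0.0009, 0, 0, 0, 0, 0],
  [0.0009, 0, 0, 0, 0, 0],
  [0.0009, 0, 0, 0, 0, 0],
  [0.0009, 0, 0, 0, 0, 0],
  [0.0009, 0, 0, 0, 0, 0],
  [0.0009, 0, 0, 0, 0, 0],
])

```text
t: 25.8
ee_pos: [601.6, -71.8, 102.4]
orientation: [1.213, 1.203, -1.205]
ft_force: [-4.0, 0.1, 8.6]
width: 0.2
```

Emit:
carry_out([
  [0.0009, 0, 0, 0, 0, 0],
  [0.0009, 0, 0, 0, 0, 0],
  [0.0009, 0, 0, 0, 0, 0],
  [0.0009, 0, 0, 0, 0, 0],
])

```text
t: 26.3
ee_pos: [601.6, -71.8, 102.4]
orientation: [1.213, 1.203, -1.204]
ft_force: [-3.3, 0.8, 8.6]
width: 0.7
```

```bash
python3 -c "
from h import *
for n in('wrist','scene','side'): shot(n,n+'7',None,1.5); bubble(n+'7',101)
state()"
```

```text
wrist7 bubble -29.5 len 13.7 window -59.0 -1.3 offset 0.61 n 528
scene7 bubble -30.1 len 15.6 window -60.2 -1.8 offset 0.84 n 17
side7 bubble -31.0 len 12.2 window -60.0 -2.2 offset 0.06 n 15
t 26.45 p [601.6 -71.8 102.4] q [-0.14  0.55  1.75  0.    0.83 -0.14] f [-4.  -0.1  8.1] w 0.9867630288801169
[[ 0.008  1.    -0.001]
 [-0.    -0.001 -1.   ]
 [-1.     0.008  0.   ]]
```

View pics/wrist7.png

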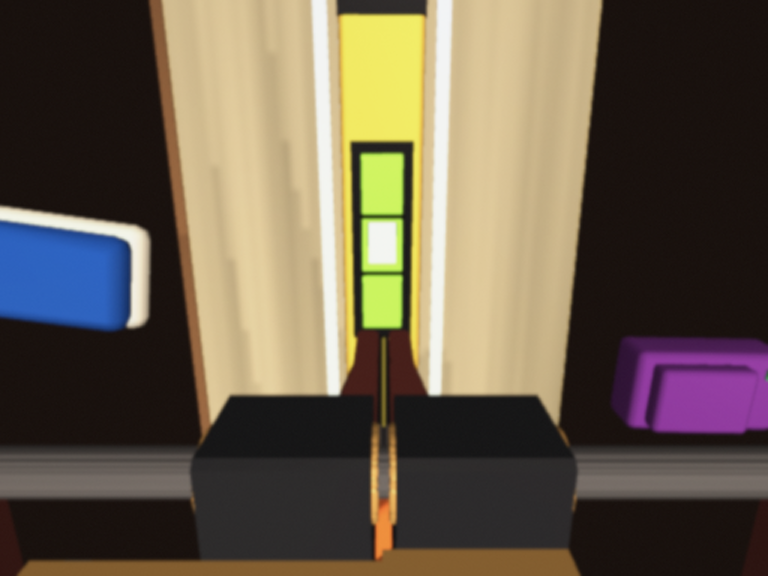

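The bubble stays centred under load: bubble at (382,243), lines at 215 and 272. The push is about 8.5 N, so I'll nudge it to about 10 N and hand in.

Emit:
carry_out([
  [0.0011, 0, 0, 0, 0, 0],
  [0.0011, 0, 0, 0, 0, 0],
])

```text
t: 26.7
ee_pos: [601.7, -71.8, 102.4]
orientation: [1.214, 1.202, -1.204]
ft_force: [-4.2, 1.0, 10.1]
width: 0.5
```

```bash
python3 -c "
from h import *
state(); shot('wrist','w8'); bubble('w8',101); ctrl.close_job()"
```

```text
t 26.7 p [601.7 -71.8 102.4] q [-0.14  0.55  1.75  0.    0.83 -0.14] f [-4.2  1.  10.1] w 0.46233870068740424
[[ 0.008  1.    -0.001]
 [-0.    -0.001 -1.   ]
 [-1.     0.008  0.   ]]
w8 bubble -29.5 len 13.7 window -59.0 -1.3 offset 0.61 n 527
the job is handed in; nothing more can be done
```

I did all the steps in order and handed the job in at 26.7 s, with the arm still pressing on the level.

- **Charger:** lifted off the shelf and set down in the blue tray.
- **Level:** stood lengthwise inside the white outline and released.
- **Knob:** turned about 1.9 rad clockwise in one grasp, which brought the bubble from about −12.7 mm to near the centre.
- **Press:** closed fingers push on the level's top, about 41 mm from its middle towards the hinge. The last reading was 10.1 N downwards, with about 4 N sideways.

**Last checks:** under load the bubble stood 0.6 mm off centre in the wrist view, within the 2.5 mm limit. The scene and side views gave 0.8 and 0.1 mm, so the three differ by under 1 mm. No check failed. I did not touch the mouse, tape roll, jar or the orange and purple look-alikes.

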